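Push the aquarium feeder home into its corner stop

TASK

The grey automatic feeder has been left askew on the ledge: push it along the surface until it sits squarely home in the corner of the black L-shaped stop, its far side flush against the long rail and its left side flush against the short arm, with the orange chute out over the tank. Only push it with the fingers, never lift or tip it, and leave the jar, scoop, tweezers, tube, bottle and tin where they are.

Things in the scene. Friction and masses are not known exactly. Their poses are not given: they have to be found in the camera images.
- feeder: Loose grey automatic feeder, 0.3-0.55 kg, slides on its flat base. Housing: 110 x 110 mm, 60 high, flat upright sides. Origin: centre of the underside; x along the chute, y left, z up. Drum on top (axis y) rises to 96 mm, set back at least 28 mm from the near (-x), left and right sides. Starts 6-10 cm short of the stop's rail, 4-12 cm right of its arm, turned up to 0.4 rad from it.
- chute_tip (a point): Outer end of the feeder's orange chute, on its centreline, 155 mm ahead of the feeder's origin, 50 mm above its underside. The chute is 36 mm wide, from 42 to 58 mm high, and sticks out 100 mm beyond the housing's far (+x) side; it passes over the stop.
- stop: Black L-shaped corner stop fixed to the ledge, 30 mm high, bars 15 mm thick. Origin: inner corner, on the ledge; x points roughly away from the robot, to the tank. Long rail: inner face x = 0, y from 0 to -220 mm. Short arm: inner face y = 0, x from 0 to -110 mm. Fully home, the feeder's origin is at x = -55, y = -55 mm in this frame with its axes parallel to the stop's.
- jar: Loose bystander: amber glass jar with black cap, diameter 60, height 85 mm, upright. Origin: centre of the underside.
- tube: Loose bystander: short clear acrylic tube standing on end, diameter 40, height 70 mm. Origin: centre of the underside.
- dropper: Loose bystander: small white bottle with red cap, diameter 30, height 65 mm, upright. Origin: centre of the underside.
- scoop: Loose bystander: blue plastic scoop lying flat, about 130 x 34 x 18 mm, long axis x, cup at the +x end. Origin: near the middle, on the underside.
- tweezers: Loose bystander: steel tweezers lying flat, 139 x 20 x 6 mm, long axis x. Origin: near the middle, on the underside.
- tin: Loose bystander: green tin, diameter 66, height 70 mm, upright. Origin: centre of the underside.
Things that resemble listed ones, but are neither listed nor needed, are in the scene too. What is shaped like the feeder but purple is not meant.

How it is judged:
By the outcome, as a careful person would: the job done as asked, in the order asked, and still so for the second after the job is handed in, with the robot touching nothing.
It also fails if it takes over 46 s, if anything falls off the work surface, if the arm or the gripper's body presses on something with over 40 N, if the wrist force passes 120 N, or if a joint passes its speed limit or range.

ROBOT

A 6-joint arm with a two-finger parallel gripper is mounted at the origin on the work surface. World frame = base frame: x ahead of the robot, y to its left, z up, the work surface at z = 0. Lengths are in m, angles in degrees, forces in N, time in s.
With the tool pointing down it reaches from about 0.4 to 0.825 m from the base axis. Payload 7 kg.
Tool frame: the origin (TCP) lies at the very end of the fingers, on their centre line; the grasp point (between the pads) lies 19 mm behind it; z points along the fingers, y is the line along which they close (so a half turn about z gives the same grasp; the last joint's range is limited). The gripper opens to 88 mm and grips with 3 to 60 N. Pads are 19 mm wide; open, the fingers measure 130 mm over their backs; the gripper's body (78 mm by 193 mm) begins 47 mm behind the grasp point.
Start: joints at [-59.41, 20.546, 0.682, 0, -70.136, -16.507], TCP at [0.164, -0.655, 0.227] pointing down, gripper open.
Joint ranges: [-176.03, 176.03], [-82.01, 121.73], [-58.28, 71.71], [-173.87, 95.51], [-174.79, -0.11], [-173.66, 173.66]. Speed limits (degrees/s): [136.94, 136.94, 172.46, 180, 180, 180].

INTERFACE

Orientations are given as [roll, pitch, yaw] about the fixed x, y, z axes, in that order (R = Rz(yaw) Ry(pitch) Rx(roll)).
In Python, from plant import ctrl gives the robot as it stands.
- The arm moves only by the tool carry_out, never from a script. Its argument "deltas" is a list that holds one entry, the list of rows, each a list of 5 numbers: the shift along the tool's x, y, z scaled (see below), then the turn about the tool's z scaled (see below), then the opening, from -1 (shut) to 1 (fully open). A call has 1 to 5 rows; each row is the pose to reach, as a shift and turn from the pose commanded when the call began, along the tool's axes at that moment, turning the shorter way round; what a row does not reach only later rows make up. The controller multiplies each number of a shift by 20 cm and each number of a turn by 2 pi rad. A row lasts 1/10 s, in which the tool goes at most 50 mm and 8.59 degrees, less where a joint would pass 70% of its speed; a pose out of reach is approached as far as the arm can. A call with a number of a shift or a turn outside -1 to 1 is refused whole. A call with a gripper value outside its range is refused whole. The fingers move at their own pace and stop on an object; the grip force is fixed at half the most. Time passes only in rows, so rows that repeat a pose let the fingers close. It gives the time, the measured TCP pose, the force, the opening and the grip force at its end, in the units of the state.
- ctrl.get_obs(): the state, without advancing time (a new reading comes with each control period).
- ctrl.snapshot(name): name is "side" or "top"; returns a dict with "color" (480x640x3 uint8, red, green, blue), "camera_matrix" (3x3 intrinsics, pixels), "k1" (the pictures are not rectified: a ray, as slopes to the right and down, at radius r is drawn at 1 + k1 r^2 times it, then the intrinsics apply), "R" (3x3) and "t" (3): a world point X has camera coordinates R X + t. Camera axes: x right, y down, z forward; pixel columns grow to the right and rows downward; lengths in m; the calibration is good to about 2 mm. A picture is of the moment at which its call begins. There is no depth.
- ctrl.close_job(): hands the job in; it is judged then, once.
Trained networks look in a picture, given as the dict that the camera call returned (one of the last four; its "shot" number tells which), for a name from the list of things; names that differ only in an ending like _2 or _b are one class to them, and where a whole thing is asked for, a point or a joint stands for the part that bears it (a point fixed in the world has none). Each returns a list of dicts, best first, with "p" (0 to 1); they miss things now and then, are a little off and sometimes report something else, mostly with a low value. They report only what shows in the picture. A call takes as long as a camera call. They do not tell look-alikes from the thing itself.
- ctrl.search_frame(picture, name): "centre" ([column, row] in pixels, amid what is visible of it).
- ctrl.silhouettes(picture, name): "mask" (480x640 bool, what is visible of it) and "centre" ([column, row] in pixels, amid what is visible of it).
- ctrl.spot_point(picture, name): "centre" ([column, row] in pixels: a listed point, or the origin of a listed thing).
The state is a dict: "clock": time; "joint_pos": joint angles; "qvel": joint speeds; "tau": joint torques, N m; "tool_pos": TCP position; "orientation": TCP orientation; "force": force on the tool from outside, world axes, zero at the start; "moment": the same for the moment, N m; "opening": finger opening in m; "gripper_force": force on a finger pad.
Only numpy, scipy, OpenCV 4.12 (cv2) and the standard library are available. Lean on these libraries where they do the work, as an engineer would, in place of code of your own. Each camera call takes 0.05 s, during which the arm holds its last target. There are 200 camera calls.

## Working session

There is one attempt and no reset: what is moved stays moved. The work goes in short steps, Python scripts to look and compute and a tool call to move; the robot and the scene stay as the last step left them, time stands still between calls to the robot, and variables do not carry over. Pictures are saved under pics/ and viewed, at most 10 in all, crops included, and the job is handed in when it is done.

Besides the shell and the picture viewer there is one more tool, called after "Emit:" as name(argument=value, ...), one argument or row to a line, values as JSON. carry_out: Moves the arm, as the interface text tells. Its arguments: {"type":"object","properties":{"deltas":{"type":"array"}},"required":["deltas"]}

```bash
mkdir -p pics; ls; cat > h.py <<'E'
import numpy as np, cv2
from plant import ctrl
def ray(s,px):
    K=s["camera_matrix"];d=np.array([(px[0]-K[0,2])/K[0,0],(px[1]-K[1,2])/K[1,1]])
    u=d.copy()
    for _ in range(20): u=d/(1+s["k1"]*(u@u))
    R=np.array(s["R"]);return -R.T@np.array(s["t"]), R.T@np.array([u[0],u[1],1])
def onz(s,px,z):
    c,d=ray(s,px);return c+d*(z-c[2])/d[2]
def tri(s1,p1,s2,p2):
    c1,d1=ray(s1,p1);c2,d2=ray(s2,p2);d1=d1/np.linalg.norm(d1);d2=d2/np.linalg.norm(d2)
    a=np.linalg.lstsq(np.c_[d1,-d2],c2-c1,rcond=None)[0];A=c1+a[0]*d1;B=c2+a[1]*d2
    return (A+B)/2,np.linalg.norm(A-B)
def proj(s,X):
    c=np.array(s["R"])@np.array(X)+np.array(s["t"]);u=c[:2]/c[2];u=u*(1+s["k1"]*(u@u));K=s["camera_matrix"]
    return np.array([K[0,0]*u[0]+K[0,2],K[1,1]*u[1]+K[1,2]])
def save(s,name,crop=None,f=1):
    im=s["color"][...,::-1]
    if crop: im=im[crop[1]:crop[3],crop[0]:crop[2]]
    cv2.imwrite("pics/"+name,cv2.resize(im,None,fx=f,fy=f,interpolation=cv2.INTER_CUBIC))
E
python3 - <<'E'
from h import *
np.set_printoptions(precision=3,suppress=True)
S={n:ctrl.snapshot(n) for n in("top","side")}
for n,s in S.items():
    save(s,n+"0.png")
    print(n,-np.array(s["R"]).T@s["t"])
    for o in("feeder","chute_tip","stop","jar","tube","dropper","scoop","tweezers","tin"):
        print(o,[(np.round(d["centre"],1).tolist(),round(d["p"],2),onz(s,d["centre"],.05 if o=="chute_tip" else 0).round(3).tolist()) for d in ctrl.spot_point(s,o)])
print(ctrl.get_obs())
E
```

```text
pics
top [0.27  0.012 1.282]
feeder [([402.2, 343.9], 0.95, [0.326, -0.165, 0.0]), ([321.2, 246.8], 0.94, [0.528, 0.034, 0.0]), ([229.7, 291.8], 0.93, [0.405, 0.231, 0.0]), ([121.0, 246.3], 0.17, [0.486, 0.495, 0.0])]
chute_tip [([417.9, 272.7], 0.95, [0.48, -0.183, 0.05]), ([353.2, 184.5], 0.84, [0.669, -0.025, 0.05]), ([191.2, 357.3], 0.79, [0.254, 0.287, 0.05])]
stop [([269.8, 176.9], 0.62, [0.685, 0.171, 0.0])]
jar [([463.8, 252.3], 0.69, [0.546, -0.293, 0.0])]
tube [([162.3, 246.7], 0.86, [0.494, 0.399, 0.0])]
dropper [([196.6, 242.0], 0.61, [0.513, 0.322, 0.0])]
scoop [([493.8, 269.5], 0.82, [0.513, -0.363, 0.0])]
tweezers [([529.5, 277.0], 0.59, [0.503, -0.445, 0.0])]
tin [([120.4, 246.2], 0.82, [0.487, 0.496, 0.0])]
side [0.056 0.811 0.594]
feeder [([440.7, 255.0], 0.95, [0.321, -0.158, 0.0]), ([318.6, 267.8], 0.9, [0.529, 0.035, 0.0]), ([329.0, 342.4], 0.82, [0.388, 0.229, 0.0]), ([399.7, 204.9], 0.16, [0.506, -0.348, 0.0])]
chute_tip [([283.1, 215.9], 0.95, [0.677, -0.045, 0.05]), ([382.3, 213.8], 0.94, [0.484, -0.182, 0.05]), ([385.9, 369.6], 0.76, [0.256, 0.285, 0.05])]
s
[... 257 characters left out ...]
4, 344.9], 0.9, [0.521, 0.32, 0.0])]
scoop [([400.6, 202.4], 0.46, [0.511, -0.364, 0.0]), ([317.4, 267.7], 0.42, [0.531, 0.036, 0.0]), ([223.9, 275.9], 0.32, [0.681, 0.168, 0.0])]
tweezers [([415.8, 191.6], 0.65, [0.502, -0.454, 0.0])]
tin []
{'clock': 1.0, 'joint_pos': array([-59.411,  20.547,   0.682,  -0.001, -70.136, -16.507]), 'qvel': array([0.002, 0.019, 0.12 , 0.024, 0.039, 0.051]), 'tau': array([ -0.   , -58.239,  29.33 ,   7.003,   0.012,  -0.   ]), 'tool_pos': array([ 0.164, -0.655,  0.227]), 'orientation': array([ 179.999,    0.   , -165.918]), 'force': array([-0.27 , -0.42 , -0.039]), 'moment': array([ 0.018, -0.019,  0.033]), 'gripper_force': 0.0, 'opening': 0.08761385157947953}
```

View pics/top0.png

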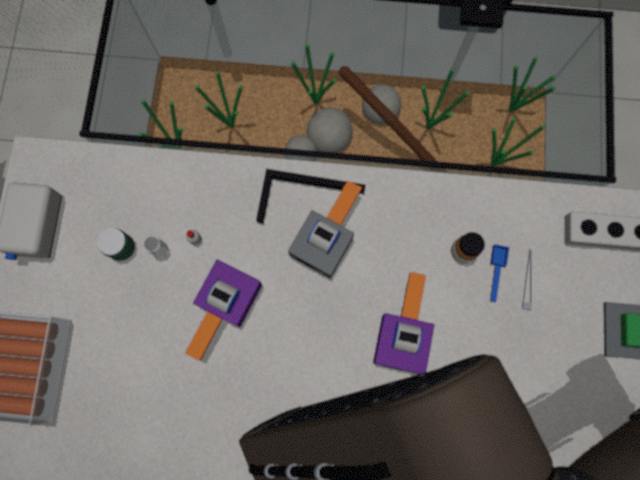

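View pics/side0.png

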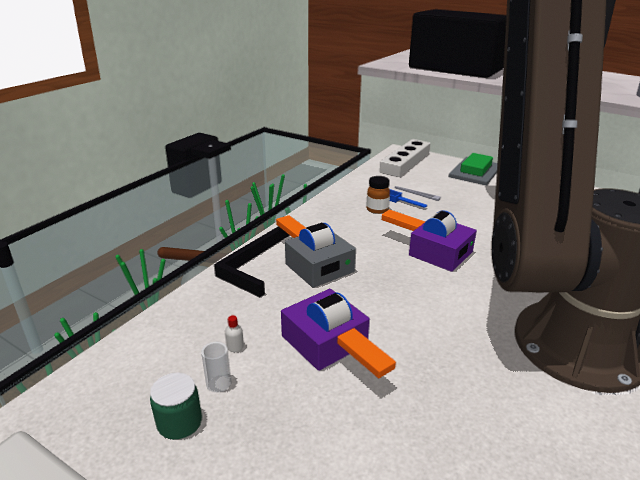

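The grey feeder is at top (321,245) and side (319,262). The two purple look-alikes are at top (228,292) and (405,340), and grey is the one described. The stop's corner is at top (268,175), and the chute already overlaps the rail's right end. Next I fit box models of the feeder and stop to the masks.

```bash
cat >> h.py <<'E'
from scipy.optimize import minimize
def box(x0,x1,y0,y1,z0,z1): return np.array([[x,y,z] for x in(x0,x1) for y in(y0,y1) for z in(z0,z1)])
th=np.linspace(0,2*np.pi,24)
drum=np.array([[.0+.027*np.cos(a),y,.069+.027*np.sin(a)] for a in th for y in(-.025,.025)])
FE=[box(-.055,.055,-.055,.055,0,.06),box(.05,.155,-.018,.018,.042,.058)]
ST=[box(0,.015,-.22,.015,0,.03),box(-.11,.015,0,.015,0,.03)]
def render(s,parts,p,sc=2):
    m=np.zeros((480*sc,640*sc),np.uint8);c,q=np.cos(p[2]),np.sin(p[2])
    for P in parts:
        X=P@np.array([[c,q,0],[-q,c,0],[0,0,1]])+[p[0],p[1],0]
        u=np.array([proj(s,x) for x in X])
        cv2.fillConvexPoly(m,cv2.convexHull(((u+.5)*sc*16).astype(np.int32)),255,cv2.LINE_AA,4)
    return cv2.resize(m,(640,480),interpolation=cv2.INTER_AREA)/255.
def fit(views,parts,p0,step=(.01,.01,.1)):
    def cost(p):
        e=0
        for s,m,ign in views:
            r=render(s,parts,p);w=~ign;e+=np.abs(r-m)[w].sum()/m[w].sum()
        return e
    sim=np.array([p0]+[np.array(p0)+np.eye(3)[i]*step[i] for i in range(3)])
    r=minimize(cost,p0,method="Nelder-Mead",options=dict(initial_simplex=sim,xatol=2e-4,fatol=1e-4,maxiter=150))
    return r.x,r.fun
def near(lst,px): return min(lst,key=lambda d:np.hypot(*(np.array(d["centre"])-px)))["mask"]
def instop(f,s):  # feeder pose in the stop frame (mm, deg)
    c,q=np.cos(s[2]),np.sin(s[2]);d=np.array(f[:2])-s[:2]
    return np.array([c*d[0]+q*d[1],-q*d[0]+c*d[1]])*1e3,np.degrees(f[2]-s[2])
E
python3 - <<'E'
from h import *
np.set_printoptions(precision=4,suppress=True)
S=[ctrl.snapshot(n) for n in("top","side")]
PF=[(321,246),(319,260)];PS=[(300,185),(245,265)]
Mf=[near(ctrl.silhouettes(s,"feeder"),p) for s,p in zip(S,PF)]
Ms=[near(ctrl.silhouettes(s,"stop"),p) for s,p in zip(S,PS)]
k=np.ones((5,5),np.uint8)
print([m.sum() for m in Mf+Ms])
# the drum is not modelled: ignore its region
def drumign(s,p,m):
    r=render(s,[drum*[1.15,1.1,1]],p)>0
    return r
f0=[.528,.034,-.4]
nm=["top","side"]
s0=[.686,.17,-.1]
fo,fc=fit([(s,m.astype(float),drumign(s,f0,m)) for s,m in zip(S,Mf)],FE,f0)
fo,fc=fit([(s,m.astype(float),drumign(s,fo,m)) for s,m in zip(S,Mf)],FE,fo,(.004,.004,.04))
so,sc=fit([(s,m.astype(float),cv2.dilate(f.astype(np.uint8),k)>0) for s,m,f in zip(S,Ms,Mf)],ST,s0)
print("feeder",fo,fc,"stop",so,sc,instop(fo,so))
for i in(0,1):
    print(nm[i],fit([(S[i],Mf[i].astype(float),drumign(S[i],fo,0))],FE,fo,(.004,.004,.04)),fit([(S[i],Ms[i].astype(float),cv2.dilate(Mf[i].astype(np.uint8),k)>0)],ST,so,(.004,.004,.04)))
np.save("stop.npy",so)
ims=[]
for s in S:
    im=cv2.resize(s["color"][...,::-1],None,fx=4,fy=4,interpolation=cv2.INTER_CUBIC)
    for P,p in((FE,fo),(ST,so)):
        m=cv2.resize((render(s,P,p)*255).astype(np.uint8),None,fx=4,fy=4,interpolation=cv2.INTER_CUBIC)
        c,_=cv2.findContours((m>127).astype(np.uint8),cv2.RETR_EXTERNAL,cv2.CHAIN_APPROX_NONE);cv2.drawContours(im,c,-1,(0,0,255),1)
    ims.append(im)
out=np.hstack([ims[0][640:1140,1000:1500-20],ims[1][780:1280-0,850:1170+0+80]]);cv2.imwrite("pics/fit0.png",cv2.resize(out,(800,int(out.shape[0]*800/out.shape[1]))))
E
```

```text
[np.int64(3403), np.int64(3446), np.int64(1217), np.int64(1741)]
feeder [ 0.5285  0.0354 -0.4184] 0.18713238019910683 stop [ 0.6809  0.1657 -0.0788] 0.21825691421680196 (array([-141.6388, -141.9256]), np.float64(-19.4581494233027))
top (array([ 0.5281,  0.0356, -0.4158]), np.float64(0.050193289484897076)) (array([ 0.6807,  0.1662, -0.0786]), np.float64(0.10862036990204509))
side (array([ 0.5314,  0.0299, -0.4313]), np.float64(0.10230802312801643)) (array([ 0.6814,  0.1643, -0.0773]), np.float64(0.09528719723183392))
```

View pics/fit0.png

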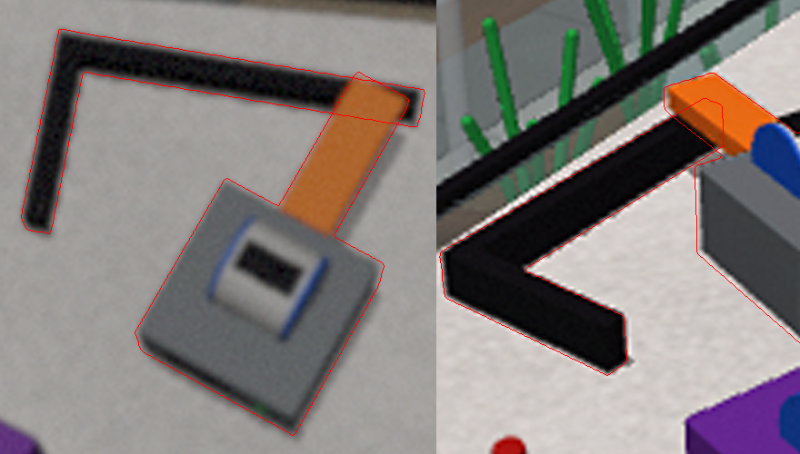

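The masks show the stop's corner at (0.681,0.166), yaw -4.5°. The feeder is at (0.528,0.035), yaw -24°, so 87 mm short on each axis and turned -19.5°. All of this matches the stated ranges. Next I check the tank rim height and plan the approach.

```bash
cat > mv.py <<'E'
from h import *
def plan(pts,start=None):
    # pts: (x,y,z,yawdeg); prints rows' shift/turn numbers, one waypoint after another, each a call
    o=ctrl.get_obs();p=np.array(o["tool_pos"]) if start is None else np.array(start[:3]);y=o["orientation"][2] if start is None else start[3]
    for q in pts:
        a=np.radians(y);T=np.array([[np.cos(a),np.sin(a),0],[np.sin(a),-np.cos(a),0],[0,0,-1]])
        d=T@(np.array(q[:3])-p);dt=-((q[3]-y+180)%360-180)
        print("->",np.round(q,3),"delta",np.round(d/.2,3),"turn",round(dt/360,4),"mm",round(np.linalg.norm(d)*1e3))
        p=np.array(q[:3]);y=q[3]
S=np.load("stop.npy")
def w(xm,ym): # stop frame mm -> world
    c,q=np.cos(S[2]),np.sin(S[2]);return [S[0]+(c*xm-q*ym)/1e3,S[1]+(q*xm+c*ym)/1e3]
Y=np.degrees(S[2])
E
python3 - <<'E'
from mv import *
a,b=ctrl.snapshot("top"),ctrl.snapshot("side")
print("rim corner",tri(a,(612,180),b,(369,151)))
plan([(.32,-.55,.2,-175),(.41,-.36,.2,175.5),(.42,-.17,.2,175.5),w(-255,-150)+[.15,175.5],w(-255,-150)+[.034,175.5]])
print(w(-255,-150))
E
```

```text
rim corner (array([ 0.74191795, -0.62344865,  0.02389938]), np.float64(0.004177924017131901))
-> [   0.32   -0.55    0.2  -175.  ] delta [-0.883  0.318  0.133] turn 0.0252 mm 190
-> [  0.41  -0.36   0.2  175.5 ] delta [-0.531  0.907  0.   ] turn 0.0264 mm 210
-> [ 4.200e-01 -1.700e-01  2.000e-01  1.755e+02] delta [0.025 0.951 0.   ] turn -0.0 mm 190
-> [4.150e-01 3.600e-02 1.500e-01 1.755e+02] delta [0.107 1.026 0.25 ] turn -0.0 mm 212
-> [4.150e-01 3.600e-02 3.400e-02 1.755e+02] delta [0.   0.   0.58] turn -0.0 mm 116
[np.float64(0.41484986295687337), np.float64(0.03623128389458358)]
```

Emit:
carry_out(
  deltas=[
    [[-0.88,0.32,0.13,0.025,0.36],[-0.88,0.32,0.13,0.025,0.36],[-0.88,0.32,0.13,0.025,0.36],[-0.88,0.32,0.13,0.025,0.36],[-0.88,0.32,0.13,0.025,0.36]],
  ],
)

```text
clock: 1.9
tool_pos: [0.3228, -0.5471, 0.1999]
orientation: [179.9, 0.0, -174.7]
force: [-0.3, 0.6, 0.3]
opening: 0.0606
gripper_force: 0.0
```

Emit:
carry_out(
  deltas=[
    [[-0.53,0.91,0,0.026,0.36],[-0.53,0.91,0,0.026,0.36],[-0.53,0.91,0,0.026,0.36],[-0.53,0.91,0,0.026,0.36],[-0.53,0.91,0,0.026,0.36]],
  ],
)

```text
clock: 2.4
tool_pos: [0.4101, -0.3561, 0.2011]
orientation: [180.0, 0.1, 175.9]
force: [0.1, -0.4, 0.8]
opening: 0.0597
gripper_force: 0.0
```

Emit:
carry_out(
  deltas=[
    [[0.02,0.95,0,0,0.36],[0.02,0.95,0,0,0.36],[0.02,0.95,0,0,0.36],[0.02,0.95,0,0,0.36],[0.02,0.95,0,0,0.36]],
  ],
)

```text
clock: 2.9
tool_pos: [0.4193, -0.1663, 0.2013]
orientation: [180.0, 0.1, 176.0]
force: [0.4, -0.2, -0.4]
opening: 0.0595
gripper_force: 0.0
```

Emit:
carry_out(
  deltas=[
    [[0.1,1,0.25,0,0.36],[0.1,1,0.25,0,0.36],[0.1,1,0.25,0,0.36],[0.1,1,0.25,0,0.36],[0.1,1,0.25,0,0.36]],
  ],
)

```text
clock: 3.4
tool_pos: [0.414, 0.0346, 0.15]
orientation: [180.0, -0.0, 175.9]
force: [0.1, -1.2, 0.5]
opening: 0.0597
gripper_force: 0.0
```

Emit:
carry_out(
  deltas=[
    [[0,0,0.2,0.001,0.36],[0,0,0.4,0.001,0.36],[0,0,0.58,0.001,0.36],[0,0,0.58,0.001,0.36]],
  ],
)

```text
clock: 3.8
tool_pos: [0.4114, 0.0292, 0.0313]
orientation: [-179.7, -0.4, 175.3]
force: [0.1, -0.5, 0.0]
opening: 0.0595
gripper_force: 0.0
```

```bash
python3 - <<'E'
from mv import *
s=ctrl.snapshot("top");save(s,"t1.png",(200,150,420,350),3);print(ctrl.get_obs()["tool_pos"],ctrl.get_obs()["orientation"],ctrl.get_obs()["joint_pos"])
plan([w(-235+10*i,-150)+[.034,175.5] for i in (0,)])
E
```

```text
[0.41291576 0.02996954 0.03348354] [-179.80956242   -0.24097416  175.31999645] [ 3.17607834e+01  9.88259082e+00 -4.51666997e+01  1.74373936e-02
 -3.52576855e+01 -1.26454652e+02]
-> [4.350e-01 3.500e-02 3.400e-02 1.755e+02] delta [-0.107  0.032 -0.003] turn -0.0005 mm 22
```

View pics/t1.png

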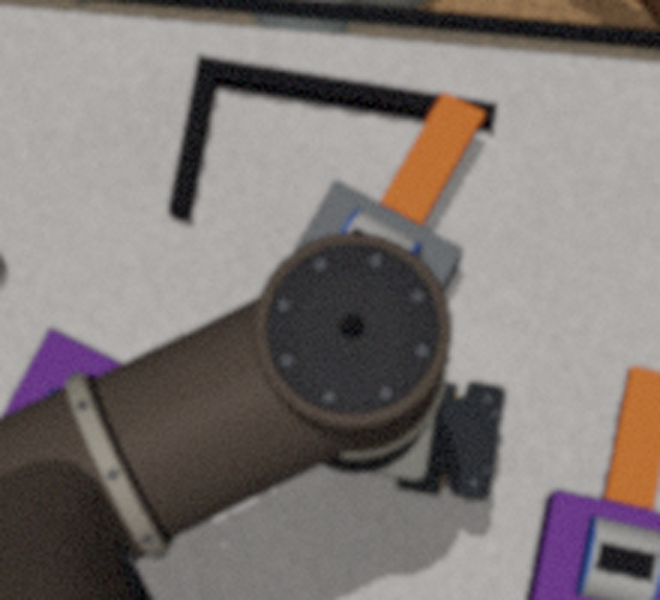

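The view shows the hand behind the feeder and still clear. I narrow the opening to 30 mm so the right finger meets the near-right corner, then push.

Emit:
carry_out(
  deltas=[
    [[-0.05,0.03,0,0,-0.32],[-0.1,0.03,0,0,-0.32],[-0.13,0.03,0,0,-0.32],[-0.16,0.03,0,0,-0.32],[-0.19,0.03,0,0,-0.32]],
  ],
)

```text
clock: 4.35
tool_pos: [0.4517, 0.0338, 0.0348]
orientation: [-180.0, -0.1, 175.3]
force: [-4.8, -1.1, 2.2]
opening: 0.0311
gripper_force: 2.0
```

Emit:
carry_out(
  deltas=[
    [[-0.04,0,0,0,-0.32],[-0.08,0,0,0,-0.32],[-0.12,0,0,0,-0.32],[-0.16,0,0,0,-0.32],[-0.2,0,0,0,-0.32]],
  ],
)

```text
clock: 4.85
tool_pos: [0.4928, 0.0311, 0.0345]
orientation: [-180.0, -0.0, 175.4]
force: [-3.4, -1.5, 2.9]
opening: 0.0298
gripper_force: 1.6
```

```bash
cat > look.py <<'E'
import sys
from mv import *
np.set_printoptions(precision=4,suppress=True)
def look(p0,name=None):
    o=ctrl.get_obs();so=S
    d=np.array(o["tool_pos"][:2])-so[:2];c,q=np.cos(so[2]),np.sin(so[2])
    print("tcp in stop",(c*d[0]+q*d[1])*1e3,(-q*d[0]+c*d[1])*1e3,o["tool_pos"][2],"yaw",o["orientation"][2],"F",o["force"])
    for n in("top","side"):
        s=ctrl.snapshot(n);pt=proj(s,[p0[0],p0[1],.03]);L=ctrl.silhouettes(s,"feeder")
        if not L: print(n,"none");continue
        m=near(L,pt)
        f,e=fit([(s,m.astype(float),render(s,[drum*[1.15,1.1,1]],p0)>0)],FE,p0,(.01,.01,.08))
        print(n,m.sum(),f,round(e,3),*instop(f,so))
        if name==n: save(s,sys.argv[1],(200,120,460,320),3)
        for t in ctrl.spot_point(s,"chute_tip")[:3]:
            X=onz(s,t["centre"],.05);print("  tip",round(t["p"],2),instop([*X[:2],0],so)[0])
E
cat > a.py <<'E'
from look import *
look(w(float(sys.argv[3]),float(sys.argv[4]))+[S[2]+np.radians(float(sys.argv[5]))],sys.argv[2])
E
python3 a.py t2.png side -120 -142 -6
```

```text
tcp in stop -176.85764132714428 -148.92552659025975 0.03451879536820351 yaw 175.36316478763402 F [-3.3532 -1.4972  2.9422]
top 257 [ 0.5778  0.0318 -0.1095] 8.986 [ -92.2256 -141.6023] -1.7572574090732171
  tip 0.67 [-172.7972 -359.4893]
  tip 0.6 [  51.9825 -148.629 ]
  tip 0.24 [-147.7231 -597.6604]
side 2696 [ 0.571   0.0452 -0.2104] 0.177 [-100.0094 -128.8055] -7.539795517564855
  tip 0.95 [-434.2949   84.8784]
  tip 0.66 [-172.399  -371.5113]
  tip 0.63 [-215.6017  179.1897]
```

View pics/t2.png

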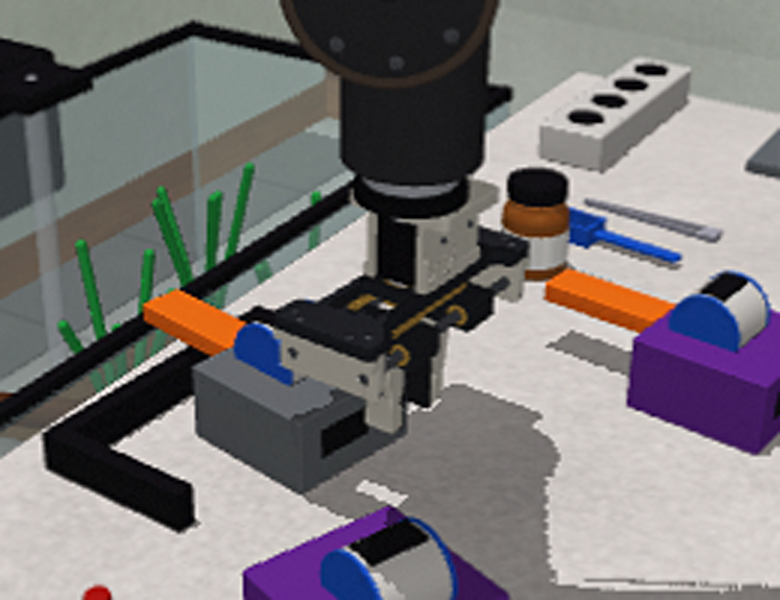

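The view shows the feeder now nearly square, with both fingers behind its near face. I push 35 mm more, stopping short of the rail.

Emit:
carry_out(
  deltas=[
    [[-0.04,0,0,0,-0.32],[-0.08,0,0,0,-0.32],[-0.12,0,0,0,-0.32],[-0.15,0,0,0,-0.32],[-0.175,0,0,0,-0.32]],
  ],
)

```text
clock: 5.65
tool_pos: [0.5272, 0.0282, 0.0345]
orientation: [-180.0, -0.1, 175.4]
force: [-5.0, -0.1, 5.0]
opening: 0.0301
gripper_force: 2.8
```

Emit:
carry_out(
  deltas=[
    [[0,0,0,0,-0.32],[0.06,0,0,0,-0.32],[0.2,0,0,0,-0.32],[0.3,0,-0.4,0,-0.32],[0.3,0,-0.55,0,-0.32]],
  ],
)

```text
clock: 6.15
tool_pos: [0.4659, 0.0326, 0.1325]
orientation: [-179.9, -0.2, 175.4]
force: [2.1, 1.2, 0.0]
opening: 0.03
gripper_force: 0.0
```

```bash
python3 a.py x x -75 -140 0; python3 - <<'E'
from mv import *
plan([w(-180,-240)+[.15,-140],w(-80,-270)+[.15,-94.5],w(-70,-270)+[.034,-94.5]])
E
```

```text
tcp in stop -203.8405696745868 -149.63524650769747 0.13251887888958483 yaw 175.37888762705708 F [2.115  1.1514 0.0355]
top 368 [ 0.6323  0.0487 -0.0353] 5.931 [ -39.2268 -120.4216] 2.4965953296802215
  tip 0.6 [-173.3691 -362.6656]
side 3545 [ 0.6004  0.0495 -0.0731] 0.069 [ -71.0859 -122.1528] 0.32929240772935114
  tip 0.81 [-175.3723 -365.7822]
  tip 0.67 [-143.6129 -365.7302]
  tip 0.66 [  81.0946 -121.1954]
-> [ 4.83e-01 -5.90e-02  1.50e-01 -1.40e+02] delta [-0.11  -0.455 -0.089] turn -0.124 mm 95
-> [  0.58   -0.097   0.15  -94.5  ] delta [-0.251 -0.458  0.   ] turn -0.1264 mm 104
-> [ 5.90e-01 -9.80e-02  3.40e-02 -9.45e+01] delta [ 0.   -0.05  0.58] turn -0.0 mm 116
```

Emit:
carry_out(
  deltas=[
    [[0,-0.3,-0.09,-0.02,-0.32],[0,-0.6,-0.09,-0.045,-0.32],[-0.1,-0.6,-0.09,-0.07,-0.32],[-0.2,-0.6,-0.09,-0.095,-0.32],[-0.3,-0.6,-0.09,-0.118,-0.32]],
  ],
)

```text
clock: 6.95
tool_pos: [0.5186, -0.0927, 0.149]
orientation: [179.9, -0.1, -144.6]
force: [-0.2, 0.3, 1.1]
opening: 0.0296
gripper_force: 0.0
```

```bash
python3 - <<'E'
from mv import *
print(ctrl.get_obs()["tool_pos"],ctrl.get_obs()["orientation"],ctrl.get_obs()["joint_pos"])
plan([w(-71,-250)+[.15,-94.5],w(-71,-250)+[.034,-94.5]])
E
```

```text
[ 0.51863443 -0.09271279  0.14903766] [ 1.79932578e+02 -1.31978044e-01 -1.44579670e+02] [ 1.12079046e+01  1.05393197e+01 -2.40451285e+01 -8.92855518e-03
 -5.55635712e+01 -6.57825942e+01]
-> [ 5.90e-01 -7.80e-02  1.50e-01 -9.45e+01] delta [-0.335 -0.148 -0.005] turn -0.1391 mm 73
-> [ 5.90e-01 -7.80e-02  3.40e-02 -9.45e+01] delta [0.   0.   0.58] turn -0.0 mm 116
```

Emit:
carry_out(
  deltas=[
    [[-0.33,-0.15,0,-0.118,-0.32],[-0.33,-0.15,0,-0.118,-0.32],[-0.33,-0.15,0,-0.118,-0.32],[-0.33,-0.15,0,-0.118,-0.32],[-0.33,-0.15,0,-0.118,-0.32]],
  ],
)

```text
clock: 7.45
tool_pos: [0.5893, -0.0779, 0.148]
orientation: [179.8, -0.1, -102.0]
force: [-1.0, 0.4, 0.4]
opening: 0.0296
gripper_force: 0.0
```

Emit:
carry_out(
  deltas=[
    [[0,0,0,-0.021,-0.32],[0,0,0.2,-0.021,-0.32],[0,0,0.4,-0.021,-0.32],[0,0,0.58,-0.021,-0.32],[0,0,0.58,-0.021,-0.32]],
  ],
)

```text
clock: 7.95
tool_pos: [0.5851, -0.0784, 0.0282]
orientation: [179.3, -0.1, -94.8]
force: [-1.3, -1.0, -1.1]
opening: 0.0298
gripper_force: 0.0
```

```bash
python3 - <<'E'
from mv import *
s=ctrl.snapshot("top");save(s,"t3.png",(220,130,460,310),3)
o=ctrl.get_obs();print(o["tool_pos"],o["orientation"],o["joint_pos"])
plan([w(-71,-170)+[.034,Y-90],w(-71,-120)+[.034,Y-90]])
E
python3 a.py x x -71 -122 0
```

```text
[ 0.58743474 -0.07830291  0.03131764] [ 1.79568095e+02 -1.16430168e-01 -9.47830403e+01] [ 1.12855773e+01  2.41991111e+01 -2.26393330e+01 -1.11160630e-02
 -4.36088136e+01 -1.60609777e+01]
-> [ 5.9700e-01  2.0000e-03  3.4000e-02 -9.4517e+01] delta [-0.403 -0.013 -0.013] turn -0.0007 mm 81
-> [ 6.0100e-01  5.2000e-02  3.4000e-02 -9.4517e+01] delta [-0.25  0.    0.  ] turn -0.0 mm 50
tcp in stop -73.93058167357614 -250.58572846963807 0.031317636588900535 yaw -94.78304027778333 F [0.3216 0.5413 0.562 ]
top 1068 [ 0.5951  0.0335 -0.0019] 3.025 [ -75.0822 -138.4866] 4.406727295603319
  tip 0.6 [-171.7677 -360.2322]
side 3738 [ 0.5986  0.0513 -0.0605] 0.044 [ -73.0087 -120.5051] 1.0528671182391103
  tip 0.81 [  92.6736 -133.6832]
  tip 0.57 [-169.6502 -368.073 ]
  tip 0.57 [-431.531    78.7812]
```

View pics/t3.png

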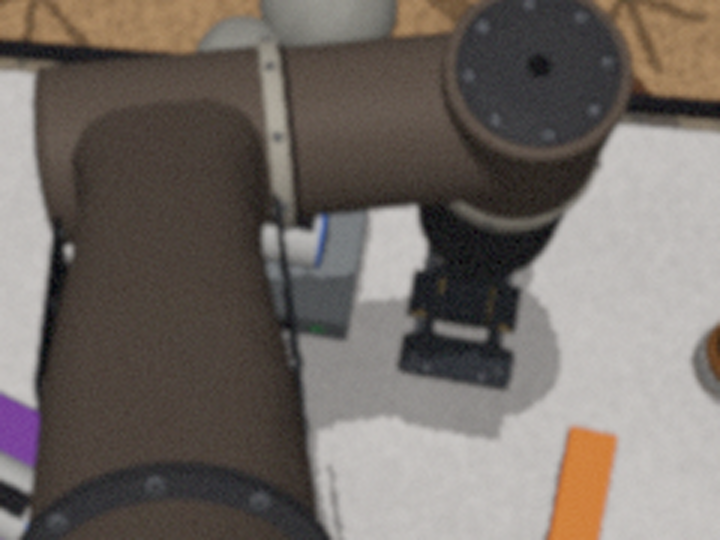

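The view shows the hand to the right of the feeder, clear of the jar and the chute. Now I push left.

Emit:
carry_out(
  deltas=[
    [[-0.1,0,0,0,-0.32],[-0.2,0,0,0,-0.32],[-0.28,0,0,0,-0.32],[-0.32,0,0,0,-0.32],[-0.36,0,0,0,-0.32]],
  ],
)

```text
clock: 8.8
tool_pos: [0.5962, -0.0059, 0.0354]
orientation: [-180.0, -0.0, -94.7]
force: [-0.9, -5.2, 5.2]
opening: 0.0298
gripper_force: 2.7
```

Emit:
carry_out(
  deltas=[
    [[-0.04,0,0,0,-0.32],[-0.08,0,0,0,-0.32],[-0.11,0,0,0,-0.32],[-0.14,0,0,0,-0.32],[-0.17,0,0,0,-0.32]],
  ],
)

```text
clock: 9.3
tool_pos: [0.5989, 0.0275, 0.035]
orientation: [180.0, -0.0, -94.8]
force: [-1.5, -5.1, 4.4]
opening: 0.0297
gripper_force: 2.5
```

```bash
python3 a.py x x -71 -80 0
```

```text
tcp in stop -70.80957559915832 -144.24569051170053 0.03496913415878422 yaw -94.77794296231289 F [-1.5171 -5.0675  4.4132]
top 1434 [0.6006 0.1005 0.1214] 2.179 [-74.9071 -71.3437] 11.473016038039122
  tip 0.76 [-165.6278 -363.1505]
side 3788 [ 0.6035  0.0901 -0.0716] 0.072 [-71.1322 -81.414 ] 0.41546523135019986
  tip 0.95 [-438.1608   86.215 ]
  tip 0.86 [ 84.4923 -81.2524]
  tip 0.77 [-164.381  -368.0686]
```

Emit:
carry_out(
  deltas=[
    [[-0.03,0,0,0,-0.32],[-0.06,0,0,0,-0.32],[-0.085,0,0,0,-0.32],[-0.105,0,0,0,-0.32],[-0.12,0,0,0,-0.32]],
  ],
)

```text
clock: 10.1
tool_pos: [0.6008, 0.0513, 0.0348]
orientation: [180.0, -0.1, -94.7]
force: [3.0, -18.2, 3.1]
opening: 0.0298
gripper_force: 9.0
```

Emit:
carry_out(
  deltas=[
    [[-0.005,0,0,0,-0.32],[-0.01,0,0,0,-0.32]],
  ],
)

```text
clock: 10.3
tool_pos: [0.6009, 0.0513, 0.035]
orientation: [179.9, -0.2, -94.7]
force: [2.8, -19.5, 3.2]
opening: 0.0296
gripper_force: 9.7
```

```bash
python3 a.py x x -71 -58 0
```

```text
tcp in stop -70.70352970061889 -120.30021654503325 0.03500711046031408 yaw -94.71477141616397 F [  2.7905 -19.5115   3.158 ]
top 1341 [0.6026 0.1262 0.1995] 2.364 [-74.8773 -45.5582] 15.949017477383164
  tip 0.88 [-176.0171 -368.1151]
side 3485 [ 0.6053  0.1093 -0.0463] 0.235 [-70.8963 -62.1807] 1.8641209800272156
  tip 0.97 [ 92.5615 -62.8817]
  tip 0.87 [-433.3218   81.9402]
  tip 0.76 [-166.8477 -368.6107]
```

The arm is reached: the force rose to 19 N and the tool is at y = -120. I back off and go round to the near face.

Emit:
carry_out(
  deltas=[
    [[0.03,0,0,0,-0.32],[0.2,0,0,0,-0.32],[0.3,0,-0.2,0,-0.32],[0.35,0.1,-0.45,0,-0.32],[0.35,0.3,-0.58,0,-0.32]],
  ],
)

```text
clock: 11.1
tool_pos: [0.5393, -0.0115, 0.1523]
orientation: [-179.8, 0.0, -94.8]
force: [-1.0, 0.2, 0.5]
opening: 0.0298
gripper_force: 0.0
```

```bash
python3 - <<'E'
from mv import *
plan([w(-175,-140)+[.15,-140],w(-185,-57)+[.15,Y+180],w(-155,-57)+[.034,Y+180]])
E
python3 a.py x x -71 -55 0
```

```text
-> [ 4.95e-01  4.00e-02  1.50e-01 -1.40e+02] delta [-0.238  0.24   0.012] turn 0.1255 mm 68
-> [4.92000e-01 1.23000e-01 1.50000e-01 1.75483e+02] delta [-0.255  0.331  0.   ] turn 0.1237 mm 84
-> [5.22000e-01 1.21000e-01 3.40000e-02 1.75483e+02] delta [-0.15  0.    0.58] turn -0.0 mm 120
tcp in stop -127.17038398982095 -187.81994201607512 0.1523075885309102 yaw -94.82072439749558 F [-1.0406  0.243   0.4607]
top 850 [ 0.6017  0.1105 -0.0068] 2.152 [-74.5515 -61.2294] 4.126869308123788
  tip 0.7 [-168.8454 -357.6146]
  tip 0.58 [ 76.5232 -52.9682]
side 3635 [ 0.6047  0.1118 -0.0656] 0.202 [-71.6991 -59.6693] 0.7581973443013647
  tip 0.77 [-168.8329 -366.1127]
  tip 0.68 [ 89.944  -68.9297]
  tip 0.56 [-434.5094   88.5995]
```

Emit:
carry_out(
  deltas=[
    [[-0.24,0.24,0,0.119,-0.32],[-0.24,0.24,0,0.119,-0.32],[-0.24,0.24,0,0.119,-0.32],[-0.24,0.24,0,0.119,-0.32],[-0.24,0.24,0,0.119,-0.32]],
  ],
)

```text
clock: 11.9
tool_pos: [0.493, 0.0412, 0.1483]
orientation: [180.0, -0.1, -137.1]
force: [0.4, 0.0, 0.6]
opening: 0.0298
gripper_force: 0.0
```

Emit:
carry_out(
  deltas=[
    [[-0.23,0.35,0,0.119,-0.32],[-0.23,0.35,0,0.119,-0.32],[-0.23,0.35,0,0.119,-0.32],[-0.23,0.35,0,0.119,-0.32],[-0.23,0.35,0,0.119,-0.32]],
  ],
)

```text
clock: 12.4
tool_pos: [0.4785, 0.1239, 0.1481]
orientation: [-179.9, -0.1, -178.5]
force: [0.4, -0.3, 0.5]
opening: 0.0297
gripper_force: 0.0
```

```bash
python3 - <<'E'
from mv import *
plan([w(-165,-57)+[.15,Y+180],w(-165,-57)+[.034,Y+180]])
E
```

```text
-> [5.12000e-01 1.22000e-01 1.50000e-01 1.75483e+02] delta [-0.167 -0.015 -0.01 ] turn 0.0167 mm 34
-> [5.12000e-01 1.22000e-01 3.40000e-02 1.75483e+02] delta [0.   0.   0.58] turn -0.0 mm 116
```

Emit:
carry_out(
  deltas=[
    [[-0.15,-0.015,0,0.017,-0.32],[-0.15,-0.015,0.2,0.017,-0.32],[-0.15,-0.015,0.4,0.017,-0.32],[-0.15,-0.015,0.565,0.017,-0.32],[-0.15,-0.015,0.565,0.017,-0.32]],
  ],
)

```text
clock: 12.9
tool_pos: [0.5055, 0.1193, 0.0313]
orientation: [-179.6, -0.5, 175.6]
force: [-0.9, 0.2, 0.2]
opening: 0.0297
gripper_force: 0.0
```

Emit:
carry_out(
  deltas=[
    [[-0.05,0,0,0,-0.32],[-0.1,0,0,0,-0.32],[-0.13,0,0,0,-0.32],[-0.15,0,0,0,-0.32],[-0.17,0,0,0,-0.32]],
  ],
)

```text
clock: 13.4
tool_pos: [0.5424, 0.1185, 0.0375]
orientation: [180.0, -0.0, 175.7]
force: [-4.3, 0.2, 3.8]
opening: 0.03
gripper_force: 2.5
```

```bash
python3 a.py x x -66 -55 0
```

```text
tcp in stop -134.34255617233805 -57.936185298842766 0.03746865734475677 yaw 175.65698684498898 F [-4.2882  0.2199  3.7604]
top 683 [0.6448 0.0971 0.072 ] 2.731 [-30.5407 -71.2306] 8.64515503348564
  tip 0.9 [-177.5021 -363.4556]
  tip 0.7 [ 80.6843 -55.4907]
side 1866 [ 0.612   0.1103 -0.0592] 0.672 [-64.3427 -60.6424] 1.1278370621160705
  tip 0.87 [ 98.9264 -68.0003]
  tip 0.85 [-432.2646   83.7488]
  tip 0.78 [-173.9771 -363.3912]
```

Emit:
carry_out(
  deltas=[
    [[-0.02,0,0.015,0,-0.32],[-0.04,0,0.015,0,-0.32],[-0.055,0,0.015,0,-0.32],[-0.07,0,0.015,0,-0.32],[-0.078,0,0.015,0,-0.32]],
  ],
)

```text
clock: 14.2
tool_pos: [0.555, 0.1174, 0.0332]
orientation: [-179.9, -0.3, 175.6]
force: [-22.7, 10.7, 15.3]
opening: 0.0297
gripper_force: 11.4
```

```bash
python3 a.py x x -56 -55 0
```

```text
tcp in stop -121.63815827497022 -58.044666626286606 0.03317591926554048 yaw 175.6308893698881 F [-22.6993  10.7395  15.3016]
top 543 [0.6567 0.0968 0.075 ] 3.634 [-18.6567 -70.5883] 8.812511416402309
  tip 0.69 [-172.6981 -365.2279]
  tip 0.68 [ 97.2041 -57.4231]
  tip 0.22 [-135.7827 -532.0341]
side 1544 [ 0.6253  0.1043 -0.0253] 0.905 [-50.5802 -65.6155] 3.066358250013142
  tip 0.94 [-436.2785   86.5462]
  tip 0.82 [-170.7367 -364.2355]
  tip 0.63 [106.9163 -57.2833]
```

The rail is reached at 23 N. I back off, lift clear and look.

Emit:
carry_out(
  deltas=[
    [[0.03,0,0,0,-0.32],[0.15,0,0,0,-0.32],[0.3,0,-0.1,0,-0.32],[0.35,-0.2,-0.4,-0.02,-0.32],[0.35,-0.4,-0.58,-0.045,-0.32]],
  ],
)

```text
clock: 15.0
tool_pos: [0.4844, 0.061, 0.1324]
orientation: [-180.0, 0.1, -168.0]
force: [1.9, -0.6, 1.1]
opening: 0.0295
gripper_force: 0.0
```

Emit:
carry_out(
  deltas=[
    [[0,-0.9,0,-0.1,-0.32],[0,-0.9,0,-0.1,-0.32],[0,-0.9,0,-0.1,-0.32],[0,-0.9,0,-0.1,-0.32],[0,-0.9,0,-0.1,-0.32]],
  ],
)

```text
clock: 15.5
tool_pos: [0.5216, -0.1193, 0.1311]
orientation: [-179.9, 0.0, -132.4]
force: [-0.3, 0.5, -0.7]
opening: 0.0298
gripper_force: 0.0
```

```bash
python3 a.py x x -56 -55 0; python3 - <<'E'
from mv import *
a,b=ctrl.snapshot("top"),ctrl.snapshot("side")
A=cv2.resize(a["color"][150:300,230:360],None,fx=3,fy=3,interpolation=cv2.INTER_CUBIC);B=cv2.resize(b["color"][180:330,200:330],None,fx=3,fy=3,interpolation=cv2.INTER_CUBIC)
cv2.imwrite("pics/c4.png",np.hstack([A,B])[...,::-1])
E
```

```text
tcp in stop -136.3256266880804 -296.62207969154434 0.1311491465488822 yaw -132.3948906848642 F [-0.2575  0.4824 -0.74  ]
top 425 [0.6587 0.0982 0.0739] 4.965 [-16.8168 -69.0498] 8.751795799901622
  tip 0.95 [ 99.8576 -59.7626]
  tip 0.74 [-442.5899   82.8669]
  tip 0.69 [-175.6716 -363.6459]
side 3414 [ 0.6253  0.1054 -0.0246] 0.253 [-50.612  -64.4208] 3.109565169370952
  tip 0.84 [-175.3723 -365.7822]
  tip 0.72 [-436.146    81.7203]
  tip 0.7 [110.7074 -63.2275]
```

View pics/c4.png

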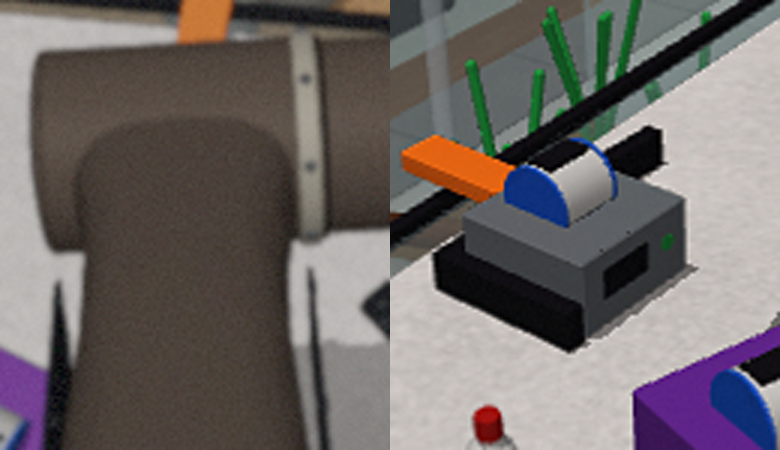

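The side view shows the feeder in the corner, with the chute out over the tank. I press again from the right, where the stopping position also measures the fit.

```bash
python3 - <<'E'
from mv import *
plan([w(-60,-190)+[.14,Y-90],w(-60,-160)+[.034,Y-90]])
E
```

```text
-> [ 6.0600e-01 -1.9000e-02  1.4000e-01 -9.4517e+01] delta [-0.642  0.008 -0.044] turn -0.1056 mm 129
-> [ 6.0800e-01  1.1000e-02  3.4000e-02 -9.4517e+01] delta [-0.15  0.    0.53] turn -0.0 mm 110
```

Emit:
carry_out(
  deltas=[
    [[-0.64,0.01,-0.04,-0.105,-0.32],[-0.64,0.01,-0.04,-0.105,-0.32],[-0.64,0.01,-0.04,-0.105,-0.32],[-0.64,0.01,-0.04,-0.105,-0.32],[-0.64,0.01,-0.04,-0.105,-0.32]],
  ],
)

```text
clock: 16.4
tool_pos: [0.606, -0.0179, 0.1387]
orientation: [180.0, -0.0, -94.3]
force: [-0.1, -0.5, -0.8]
opening: 0.0298
gripper_force: 0.0
```

Emit:
carry_out(
  deltas=[
    [[0,0,0.2,0,-0.32],[0,0,0.4,0,-0.32],[0,0,0.52,0,-0.32],[-0.1,0,0.52,0,-0.32],[-0.2,0,0.52,0,-0.32]],
  ],
)

```text
clock: 16.9
tool_pos: [0.608, 0.0207, 0.0338]
orientation: [179.9, -0.1, -94.8]
force: [-0.0, 0.2, 0.7]
opening: 0.0298
gripper_force: 0.0
```

```bash
python3 - <<'E'
from mv import *
o=ctrl.get_obs();print(instop([*o["tool_pos"][:2],0],S)[0],o["tool_pos"][2],o["orientation"],o["force"])
plan([w(-60,-121)+[.034,Y-90]])
E
```

```text
[ -61.2119921  -150.28382934] 0.03375758735463864 [ 1.79886922e+02 -5.63550456e-02 -9.47662919e+01] [-0.04803648  0.19218312  0.67208188]
-> [ 6.1200e-01  5.0000e-02  3.4000e-02 -9.4517e+01] delta [-0.146 -0.005 -0.001] turn -0.0007 mm 29
```

Emit:
carry_out(
  deltas=[
    [[-0.05,0,0,0,-0.32],[-0.09,0,0,0,-0.32],[-0.115,0,0,0,-0.32],[-0.125,0,0,0,-0.32],[-0.135,0,0,0,-0.32]],
  ],
)

```text
clock: 17.4
tool_pos: [0.6109, 0.0467, 0.0351]
orientation: [-180.0, 0.0, -94.7]
force: [-0.1, -0.4, -0.8]
opening: 0.0297
gripper_force: 0.0
```

Emit:
carry_out(
  deltas=[
    [[-0.01,0,0,0,-0.32],[-0.018,0,0,0,-0.32],[-0.018,0,0,0,-0.32]],
  ],
)

```text
clock: 17.7
tool_pos: [0.6109, 0.0498, 0.035]
orientation: [180.0, -0.0, -94.7]
force: [-1.1, -2.0, 2.6]
opening: 0.0299
gripper_force: 1.5
```

```bash
python3 - <<'E'
from mv import *
o=ctrl.get_obs();print(instop([*o["tool_pos"][:2],0],S)[0],o["tool_pos"][2],o["orientation"],o["force"])
E
```

```text
[ -60.64400239 -121.05838861] 0.03502671769448874 [ 1.79957037e+02 -4.38440229e-02 -9.47333489e+01] [-1.10182734 -1.99621679  2.55819041]
```

Contact came at -121, within a millimetre of the earlier stop, so I press a little further.

Emit:
carry_out(
  deltas=[
    [[-0.005,0,0,0,-0.32],[-0.01,0,0,0,-0.32],[-0.014,0,0,0,-0.32],[-0.014,0,0,0,-0.32]],
  ],
)

```text
clock: 18.1
tool_pos: [0.6107, 0.0503, 0.0351]
orientation: [179.9, -0.2, -94.7]
force: [-0.7, -13.4, 3.1]
opening: 0.0301
gripper_force: 7.1
```

```bash
python3 - <<'E'
from mv import *
o=ctrl.get_obs();print(instop([*o["tool_pos"][:2],0],S)[0],o["tool_pos"][2],o["orientation"],o["force"])
E
```

```text
[ -60.83992794 -120.50270616] 0.03511924093751338 [179.89551896  -0.19691413 -94.72949267] [ -0.68446148 -13.39393457   3.09159947]
```

Emit:
carry_out(
  deltas=[
    [[0.03,0,0,0,-0.32],[0.2,0,0,0,-0.32],[0.3,0,-0.2,0,-0.32],[0.35,0.15,-0.45,0.01,-0.32],[0.35,0.4,-0.55,0.03,-0.32]],
  ],
)

```text
clock: 18.6
tool_pos: [0.5387, -0.011, 0.1425]
orientation: [-179.8, 0.1, -105.8]
force: [-0.9, 1.4, 1.0]
opening: 0.0299
gripper_force: 0.0
```

Emit:
carry_out(
  deltas=[
    [[-0.2,0.2,0,0.119,-0.32],[-0.2,0.2,0,0.119,-0.32],[-0.2,0.2,0,0.119,-0.32],[-0.2,0.2,0,0.119,-0.32],[-0.2,0.2,0,0.119,-0.32]],
  ],
)

```text
clock: 19.1
tool_pos: [0.5085, 0.0394, 0.1401]
orientation: [180.0, 0.1, -147.7]
force: [0.3, -0.0, -0.5]
opening: 0.0296
gripper_force: 0.0
```

```bash
python3 - <<'E'
from mv import *
plan([w(-175,-58)+[.145,Y+180],w(-145,-58)+[.034,Y+180]])
E
```

```text
-> [5.02000e-01 1.22000e-01 1.45000e-01 1.75483e+02] delta [-0.192  0.365 -0.024] turn 0.1022 mm 83
-> [5.32000e-01 1.19000e-01 3.40000e-02 1.75483e+02] delta [-0.15  -0.     0.555] turn -0.0 mm 115
```

Emit:
carry_out(
  deltas=[
    [[-0.19,0.365,-0.02,0.102,-0.32],[-0.19,0.365,-0.02,0.102,-0.32],[-0.19,0.365,-0.02,0.102,-0.32],[-0.19,0.365,-0.02,0.102,-0.32],[-0.19,0.365,-0.02,0.102,-0.32]],
  ],
)

```text
clock: 19.6
tool_pos: [0.501, 0.1216, 0.1439]
orientation: [179.9, 0.0, 175.6]
force: [0.5, -0.0, -0.6]
opening: 0.0298
gripper_force: 0.0
```

Emit:
carry_out(
  deltas=[
    [[0,0,0.2,0,-0.32],[0,0,0.4,0,-0.32],[0,0,0.54,0,-0.32],[-0.1,0,0.54,0,-0.32],[-0.15,0,0.54,0,-0.32]],
  ],
)

```text
clock: 20.1
tool_pos: [0.5318, 0.1188, 0.0351]
orientation: [-180.0, -0.0, 175.9]
force: [0.8, -0.3, 0.6]
opening: 0.0294
gripper_force: 0.0
```

```bash
python3 - <<'E'
from mv import *
o=ctrl.get_obs();print(instop([*o["tool_pos"][:2],0],S)[0],o["tool_pos"][2],o["orientation"],o["force"])
plan([w(-121,-58)+[.034,Y+180]])
E
```

```text
[-144.89280619  -58.484524  ] 0.035109253088261946 [-1.79986074e+02 -1.81661721e-02  1.75894164e+02] [ 0.83951466 -0.32804221  0.58193631]
-> [5.56000e-01 1.17000e-01 3.40000e-02 1.75483e+02] delta [-0.119  0.002  0.006] turn 0.0011 mm 24
```

Emit:
carry_out(
  deltas=[
    [[-0.05,0,0,0.001,-0.32],[-0.09,0,0,0.001,-0.32],[-0.105,0,0,0.001,-0.32],[-0.115,0,0,0.001,-0.32],[-0.12,0,0,0.001,-0.32]],
  ],
)

```text
clock: 20.6
tool_pos: [0.5547, 0.1168, 0.0361]
orientation: [180.0, 0.0, 175.5]
force: [-3.5, 0.8, 2.4]
opening: 0.0303
gripper_force: 1.6
```

Emit:
carry_out(
  deltas=[
    [[-0.005,0,0,0,-0.32],[-0.01,0,0,0,-0.32],[-0.01,0,0,0,-0.32]],
  ],
)

```text
clock: 20.9
tool_pos: [0.5548, 0.1164, 0.0358]
orientation: [-179.9, -0.2, 175.5]
force: [-6.5, 1.4, 4.7]
opening: 0.03
gripper_force: 3.9
```

```bash
python3 - <<'E'
from mv import *
o=ctrl.get_obs();print(instop([*o["tool_pos"][:2],0],S)[0],o["tool_pos"][2],o["orientation"],o["force"])
E
```

```text
[-121.79115023  -59.09602929] 0.03582188712673655 [-1.79947723e+02 -1.62441355e-01  1.75513371e+02] [-6.54366783  1.43252893  4.7145598 ]
```

Emit:
carry_out(
  deltas=[
    [[-0.006,0,0,0,-0.32],[-0.012,0,0,0,-0.32],[-0.012,0,0,0,-0.32]],
  ],
)

```text
clock: 21.2
tool_pos: [0.5549, 0.1161, 0.0358]
orientation: [-179.9, -0.4, 175.5]
force: [-17.5, 5.5, 15.2]
opening: 0.0297
gripper_force: 9.3
```

Emit:
carry_out(
  deltas=[
    [[0.03,0,0,0,-0.32],[0.15,0,0,0,-0.32],[0.3,0,-0.1,0,-0.32],[0.4,-0.3,-0.4,0,-0.32],[0.4,-0.5,-0.65,0,-0.32]],
  ],
)

```text
clock: 21.7
tool_pos: [0.4763, 0.055, 0.1282]
orientation: [-179.9, -0.1, 175.7]
force: [2.0, -0.3, 0.3]
opening: 0.0301
gripper_force: 0.0
```

Emit:
carry_out(
  deltas=[
    [[0,-1,-0.2,0,-0.32],[0,-1,-0.2,0,-0.32],[0,-1,-0.2,0,-0.32],[0,-1,-0.2,0,-0.32],[0,-1,-0.2,0,-0.32]],
  ],
)

```text
clock: 22.2
tool_pos: [0.4625, -0.148, 0.1693]
orientation: [-180.0, 0.1, 175.3]
force: [-0.3, 1.0, -1.0]
opening: 0.0297
gripper_force: 0.0
```

Emit:
carry_out(
  deltas=[
    [[0.1,-1,0,0,-0.32],[0.1,-1,0,0,-0.32],[0.1,-1,0,0,-0.32],[0.1,-1,0,0,-0.32],[0.1,-1,0,0,-0.32]],
  ],
)

```text
clock: 22.7
tool_pos: [0.4259, -0.3459, 0.1674]
orientation: [-180.0, -0.0, 175.2]
force: [-0.5, 0.6, -0.5]
opening: 0.0301
gripper_force: 0.0
```

Emit:
carry_out(
  deltas=[
    [[0.4,-0.9,0,0,-0.32],[0.4,-0.9,0,0,-0.32],[0.4,-0.9,0,0,-0.32],[0.4,-0.9,0,0,-0.32],[0.4,-0.9,0,0,-0.32]],
  ],
)

```text
clock: 23.2
tool_pos: [0.331, -0.5181, 0.1672]
orientation: [-180.0, -0.0, 175.3]
force: [-0.9, 0.4, -0.1]
opening: 0.03
gripper_force: 0.0
```

```bash
python3 a.py x x -56 -55 0; python3 - <<'E'
from mv import *
a,b=ctrl.snapshot("top"),ctrl.snapshot("side")
for o in("jar","tube","dropper","scoop","tweezers","tin"):
    print(o,[(np.round(d["centre"],1).tolist()) for s in(a,b) for d in ctrl.spot_point(s,o)[:2]])
A=cv2.resize(a["color"][150:300,230:360],None,fx=3,fy=3,interpolation=cv2.INTER_CUBIC);B=cv2.resize(b["color"][180:330,200:330],None,fx=3,fy=3,interpolation=cv2.INTER_CUBIC)
cv2.imwrite("pics/c5.png",np.hstack([A,B])[...,::-1])
E
```

```text
tcp in stop -294.88682640188625 -709.2118143550495 0.16722192661108592 yaw 175.28129878468414 F [-0.9331  0.39   -0.0979]
top 3142 [ 0.6216  0.1141 -0.0671] 0.135 [-55.0002 -56.0838] 0.6723878539021036
  tip 0.93 [-436.9809   85.8585]
  tip 0.71 [-163.4512 -365.2885]
  tip 0.7 [ 87.8457 -50.9059]
side 3421 [ 0.6263  0.1051 -0.0254] 0.257 [-49.6197 -64.7233] 3.0597795275852557
  tip 0.81 [ 95.7162 -55.8719]
  tip 0.72 [-171.0479 -370.4791]
  tip 0.61 [-435.3036   82.0696]
jar [[461.6, 252.8], [374.8, 208.9]]
tube [[161.8, 244.7], [118.7, 245.9], [218.7, 381.1]]
dropper [[192.4, 240.4], [237.6, 343.6]]
scoop [[494.8, 265.4], [399.0, 204.1], [219.1, 382.0]]
tweezers [[301.6, 135.4], [528.5, 276.5], [414.0, 191.4]]
tin [[120.6, 243.4], [464.5, 250.5], [181.2, 420.6]]
```

View pics/c5.png

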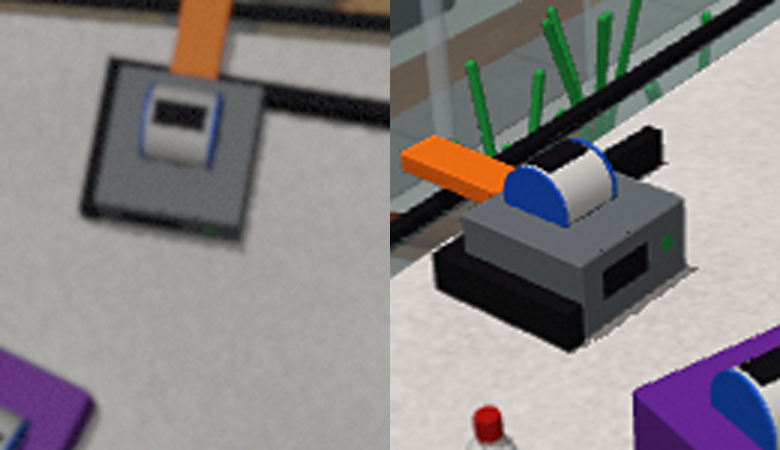

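The feeder sits square in the corner: the top view gives (-55,-56) mm and 0.7°. The bystanders haven't moved and the robot is clear, so I hand it in.

```bash
python3 -c "
from plant import ctrl
print(ctrl.close_job())"
```

```text
the job is handed in; nothing more can be done
None
```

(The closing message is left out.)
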